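Load a copper heat spreader into the thermal test fixture

ROBOT

A 7-joint arm with a two-finger parallel gripper is mounted at the origin on the work surface. World frame = base frame: x ahead of the robot, y to its left, z up, the work surface at z = 0. Lengths are in m, angles in degrees, forces in N, time in s.
With the tool pointing down it reaches from about 0.425 to 0.875 m from the base axis. Payload 8.4 kg.
Tool frame: the origin (TCP) lies at the very end of the fingers, on their centre line; the grasp point (between the pads) lies 19 mm behind it (manip.grip_depth is the z of the grasp point in the tool frame, in m); z points along the fingers, x is the direction in which the jaws open and shut, and the axes are right-handed (so a half turn about z gives the same grasp; the last joint's range is limited). The gripper opens to 87 mm and grips with 3 to 60 N. Pads are 19 mm wide; open, the fingers measure 117 mm over their backs; the gripper's body (75 mm by 190 mm) begins 51 mm behind the grasp point.
Start: joints at [-77.934, 19.091, 2.286, 83.961, -0.768, 76.965, -3.352], TCP at [0.198, 0.619, 0.223] pointing down, gripper open.
Joint ranges: [-147.57, 147.57], [-21.85, 119.76], [-74.77, 79.35], [14.55, 137.4], [-85.83, 265.84], [4.83, 119.75], [-152.11, 152.11]. Speed limits (degrees/s): [127.2, 127.2, 159.86, 159.86, 180, 180, 180].

INTERFACE

Orientations are given as a 3x3 rotation matrix whose columns are the frame's x, y, z axes.
In Python, from workcell import get_obs, get_image, camera_model, sign_off, manip gives the robot as it stands.
- The arm moves only by the tool play_rows, never from a script. Its argument "moves" is text: rows parted by semicolons, each of 5 numbers parted by spaces: the shift along the tool's x, y, z in cm, then the turn about the tool's z in degrees, then the opening, from -1 (shut) to 1 (fully open). A call has 1 to 5 rows; each row shifts and turns the pose as measured when the row begins, along the tool's axes as they then stand; what a row does not reach is not made up. A row lasts 1/12 s, in which the tool goes at most 41.7 mm and 7.16 degrees, less where a joint would pass 70% of its speed; a pose out of reach is approached as far as the arm can. A call with a gripper value outside its range is refused whole. The fingers move at their own pace and stop on an object; "grip_force" is the grip in N (left out, the last holds). Time passes only in rows, so rows that do not move let the fingers close. It gives the time, the measured TCP pose, the force and the opening at its end, in the units of the state.
- get_obs(): the state, without advancing time (a new reading comes with each control period).
- get_image(name): name is "scene" or "top" or "wrist"; returns (picture, depth): 400x640x3 uint8, red, green, blue; 400x640 float32, m along the optical axis (not along the pixel's ray), 0 where there is no reading.
- camera_model(name): a dict with "vertical_fov" (degrees; the focal length in pixels is half the picture's height over the tangent of half this angle, whatever the lens; pixels are square), "cx", "cy" (the principal point, pixels), "R" (3x3) and "t" (3): a world point X has camera coordinates R X + t. Camera axes: x right, y down, z forward; pixel columns grow to the right and rows downward; lengths in m; the calibration is good to about 2 mm. A picture is of the moment at which its call begins: read the wrist's pose just before it. camera_model takes no time and is no camera call; for the wrist camera it gives the pose at the moment of the call.
- sign_off(): hands the job in, once; it reports no verdict.
The state is a dict: "clock": time; "joints": joint angles; "qvel": joint speeds; "joint_efforts": joint torques, N m; "tcp_pos": TCP position; "tcp_rot": TCP orientation; "wrist_force": force on the tool from outside, world axes, zero at the start; "moment": the same for the moment, N m; "grip_width": finger opening in m.
Only numpy, scipy, OpenCV 4.12 (cv2) and the standard library are available. Lean on these libraries where they do the work, as an engineer would, in place of code of your own. Each camera call takes 0.05 s, during which the arm holds its last target.

TASK

Take the copper plate from the blue mat, lay it flat on the pale loading ledge of the grey test fixture, in front of the brass lip, and let go of it. Then push it along, without lifting it, under the red sensor bridge and over the lip, so that it drops flat into the pocket, and on until it rests against the yellow sprung contact pad at the far end. Nobody has measured where the pad stands, so feel for it and push gently, with no more than about 10 N, as it is spoiled by a hard push; then let the plate be, keep off the red bridge, and leave everything else on the bench where it is.

Things in the scene. Friction and masses are not known exactly. Their poses are not given: they have to be found in the camera images.
- spreader_c (a point): Centre (half-way up) of the loose copper-coloured square plate to load, 50 x 50 x 12 mm, about 0.26 kg (varies by a quarter), lying flat on the 3 mm thick blue mat (mat top at z = 0.003). z is up, x and y are square to its edges. A silver plate of the same size lies near it.
- fixture: Fixed grey test fixture, 227 mm long (x from -115 to 112 mm), 124 mm wide, on the mat. Origin at its underside; x = push direction (ledge, lip, pocket, pad), y across, z up. Other entries give x, y and height in this frame. The seated plate's centre is 22 mm high and its top 28 mm, 8 mm above the lip, so a finger held above the lip can still push it from behind.
- ledge (a point): Point on the pale flat loading ledge at x = -45 mm, y = 0, height 18 mm: a good place for the plate. The ledge is level from x = -115 to -3 mm over the full width, save for the funnel that leads to the channel: two upright walls 28 mm high, inner faces running from y = +-40 mm at x = -25 to y = +-27 mm at x = -3.
- lip (a point): Middle of the brass lip's flat top: x = 8 mm, height 20 mm. A ramp rises from x = -3 (18 mm) to x = 6; the top is flat from 6 to 10; then a sheer step down to the pocket floor, 16 mm high. Channel walls along lip and pocket: inner faces at y = +-27 mm (2 mm free each side of the plate), tops 28 mm high. Pushing the plate over the lip takes a few newtons, at times up to 9.
- stop: Black end block fixed to the fixture, same origin and axes: x from 98 to 110 mm. On its front it carries a yellow pad (40 mm wide, 8 mm thick, 30 mm high at its top) on a sliding rod. The setting of the rod varies and is not measured: the face of the pad stands 55 to 70 mm from the step of the lip. The pad springs back 6 mm at 4 N/mm and is spoiled by 15 N. Sliding friction keeps the plate resting on it.
- bridge: Fixed red sensor bridge across the channel on two steel posts at y = +-46 mm; same origin and axes as the fixture. Bar: x from 46 to 56 mm, y +-55 mm, 45 to 55 mm high, a thin steel probe hanging to 35 mm at the middle. The plate passes under it; the fingers need not.
- alu_plate: Bystander: loose silver aluminium plate of the same 50 x 50 x 12 mm; origin at the centre of its underside. Not to be loaded.
- solvent: Bystander: clear bottle with red cap, 66 mm across, 170 mm tall; origin at its underside.
- solder_spool: Bystander: metal spool, 56 mm across, 42 mm tall; origin at its underside.
- flux_tin: Bystander: small amber bowl, 52 mm across, 22 mm tall; origin at its underside.
- screwdriver: Bystander: screwdriver with red handle lying on the mat, 160 mm long.
- meter: Bystander: red hand-held multimeter lying flat, 150 x 75 x 32 mm; origin at the centre of its underside.
- board: Bystander: green circuit board lying flat, 100 x 140 mm, 11 mm high with its chips; origin at the centre of its underside.
Mind the look-alikes: they are no part of the job. Several things look just like the part that bears spreader_c: the one meant starts farthest from the robot's base.

How it is judged (in metres and radians):
On the way:
1. the copper plate lies flat on the loading ledge, wholly in front of the lip, and is let go (x of spreader_c in the frame of fixture between -0.1 and -0.02 m and y of spreader_c in the frame of fixture between -0.045 and 0.045 m and z of spreader_c in the frame of fixture between 0.022 and 0.026 m and angle between spreader_c's own z axis and vertical below 0.05 rad and contact force between the fingers and spreader below 0.1 N), for 0.2 s.
At the end, for the whole second after the job is handed in: The copper plate lies flat (within 2 degrees) on the pocket floor beyond the lip (height within 1.2 mm), its leading edge resting against the sprung pad of the black end block (touching it with more than 0.2 N), let go and at rest (z of spreader_c in the frame of fixture between 0.0205 and 0.0232 m and y of spreader_c in the frame of fixture between -0.004 and 0.004 m and x of spreader_c in the frame of fixture between 0.035 and 0.062 m and contact force between spreader and stop above 0.2 N and angle between spreader_c's own z axis and vertical below 0.035 rad and linear speed of spreader below 0.01 m/s and contact force between the fingers and spreader below 0.1 N).
It fails at once if the pad is pressed with more than 15 N (contact force between anything else and stop above 15 N).
It fails at once if the plate is carried, not pushed: in the channel it is lifted more than 10 mm above where pushing would bring it (x of spreader_c in the frame of fixture between 0 and 0.09 m and y of spreader_c in the frame of fixture between -0.03 and 0.03 m and z of spreader_c in the frame of fixture between 0.04 and 0.075 m).
It fails at once if the red bridge is bumped with more than 3 N (contact force between any of the arm, the fingers, spreader and bridge above 3 N).
It fails at once if another thing on the bench is moved more than 15 mm (distance of any of alu_plate, solvent, solder_spool, flux_tin, screwdriver, meter, board from where it was at the start of the episode above 0.015 m).
It also fails if it takes over 56 s, if anything falls off the work surface, if the arm or the gripper's body presses on something with over 40 N, if the wrist force passes 120 N, or if a joint passes its speed limit or range.

## Working session

There is one attempt and no reset: what is moved stays moved. The work goes in short steps, Python scripts to look and compute and a tool call to move; the robot and the scene stay as the last step left them, time stands still between calls to the robot, and variables do not carry over. Pictures are saved under pics/ and viewed, and the job is handed in when it is done.

Besides the shell and the picture viewer there is one more tool, called after ">>>" as name(argument=value, ...) on one line, values as JSON. play_rows: Moves the arm, as the interface text tells. Its arguments: {"type":"object","properties":{"moves":{"type":"string"},"grip_force":{"type":"number"}},"required":["moves"]}

```bash
mkdir -p pics; ls; python3 - <<'E'
from workcell import get_obs,get_image,camera_model,manip
import cv2,numpy as np
o=get_obs();print(o['clock'],o['tcp_pos'],o['tcp_rot'],o['wrist_force'],o['grip_width']);print([a for a in dir(manip) if a[0]!='_'])
for n in['scene','top']:
    p,d=get_image(n);np.savez(''+n+'0.npz',p=p,d=d)
    cv2.imwrite(f'pics/{n}0.png',p[:,:,::-1]);print(n,camera_model(n))
E
```

```text
pics
0.0 [0.19804889 0.61860219 0.22165642] [[ 3.04873649e-01  9.52392730e-01 -3.81993972e-04]
 [ 9.52391443e-01 -3.04873867e-01 -1.57025393e-03]
 [-1.61195841e-03  1.14921256e-04 -9.99998694e-01]] [ 0.23284207 -0.01214944  0.01306019] 0.08685753803235081
['IKError', 'grip_depth']
scene {'vertical_fov': 55.063116843310404, 'cx': 317.8787382671273, 'cy': 199.19654619428513, 'R': array([[ 0.28250712,  0.95925183, -0.00506497],
       [ 0.52867063, -0.16009908, -0.83359201],
       [-0.80043556,  0.23281798, -0.5523574 ]]), 't': array([-0.15508333, -0.23876172,  1.43917607])}
top {'vertical_fov': 47.52407799456511, 'cx': 317.052689164413, 'cy': 200.00134416126247, 'R': array([[ 0.01745305, -0.99966088, -0.0193265 ],
       [-0.9956624 , -0.01561   , -0.09172083],
       [ 0.09138804,  0.02084347, -0.9955972 ]]), 't': array([0.00570234, 0.58537583, 1.03733952])}
```

View pics/scene0.png

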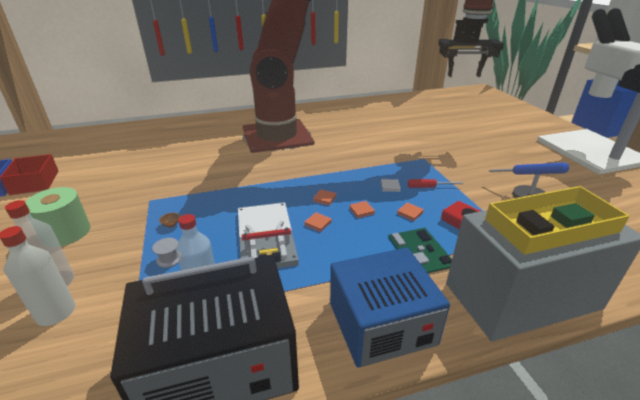

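View pics/top0.png

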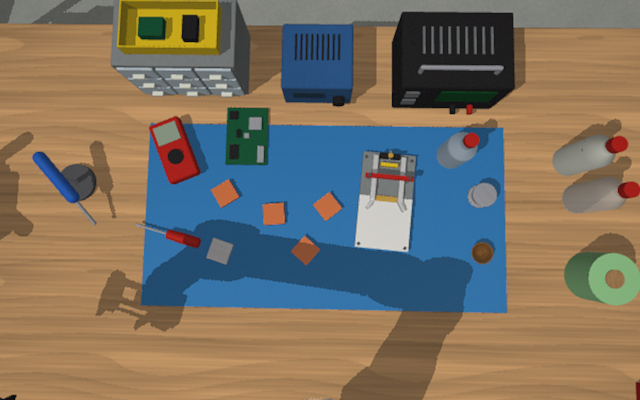

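```bash
cat > h.py <<'E'
import numpy as np,cv2
from workcell import *
def cam(n):
    m=camera_model(n);f=200/np.tan(np.radians(m['vertical_fov']/2));return f,m['cx'],m['cy'],np.array(m['R']),np.array(m['t'])
def ray(uv,z,c):
    f,cx,cy,R,t=c;uv=np.atleast_2d(uv).astype(float)
    d=np.c_[(uv[:,0]-cx)/f,(uv[:,1]-cy)/f,np.ones(len(uv))]@R
    o=-R.T@t
    return o+d*((z-o[2])/d[:,2])[:,None]
def proj(X,c):
    f,cx,cy,R,t=c;p=np.atleast_2d(X)@R.T+t
    return np.c_[f*p[:,0]/p[:,2]+cx,f*p[:,1]/p[:,2]+cy]
def copper(p):
    h=cv2.cvtColor(p,cv2.COLOR_RGB2HSV)
    return ((h[...,0]>3)&(h[...,0]<14)&(h[...,1]>120)&(h[...,2]>60)).astype(np.uint8)
E
python3 - <<'E'
from h import *
p=np.load('top0.npz')['p'];c=cam('top')
print(-c[3].T@c[4],c[0])
m=copper(p);n,l,s,ce=cv2.connectedComponentsWithStats(m)
for i in range(1,n):
    if s[i,4]>150 and 130<ce[i,0]<510 and 110<ce[i,1]<310:
        cn=cv2.findContours((l==i).astype(np.uint8),0,2)[0][0]
        w=ray(cn[:,0],0.015,c); r=cv2.minAreaRect((w[:,:2]*1000).astype(np.float32))
        print(ce[i],s[i,4],w.mean(0),r,np.hypot(*r[0]))
cv2.imwrite('pics/fix.png',cv2.resize(p[140:260,340:430,::-1],None,fx=5,fy=5,interpolation=cv2.INTER_CUBIC))
cv2.imwrite('pics/cop.png',cv2.resize(p[165:275,200:350,::-1],None,fx=5,fy=5,interpolation=cv2.INTER_CUBIC))
E
```

```text
[ 0.48793675 -0.00678363  1.08657368] 454.2756195422788
[224.70187793 193.0657277 ] 426 [0.60007545 0.23503745 0.015     ] ((599.4641723632812, 235.95919799804688), (49.34257125854492, 49.09128952026367), 32.16107177734375) 644.2313536821033
[327.1097852  206.13365155] 419 [ 0.57159651 -0.00856403  0.015     ] ((572.1717529296875, -8.273406982421875), (48.44765090942383, 48.50846481323242), 38.920082092285156) 572.2315651147952
[273.61737089 213.33568075] 426 [0.54387729 0.11870798 0.015     ] ((552.9296264648438, 117.92887878417969), (48.978797912597656, 48.54038619995117), 5.437110900878906) 565.3657155097445
[304.99058824 250.12470588] 425 [0.46730618 0.04164869 0.015     ] ((467.8191833496094, 42.006107330322266), (47.89191818237305, 48.362735748291016), 49.64269256591797) 469.70128950530034
```

View pics/fix.png

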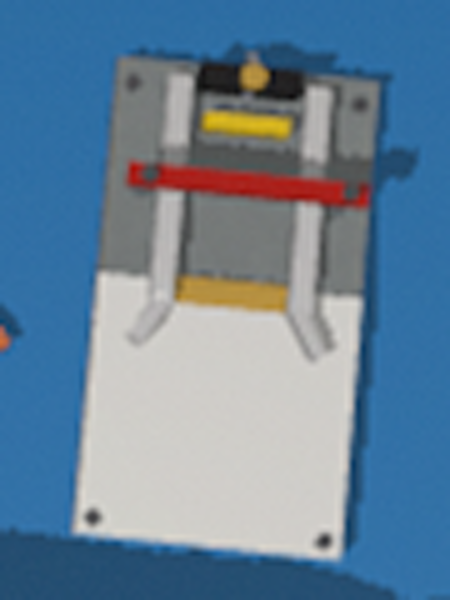

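View pics/cop.png

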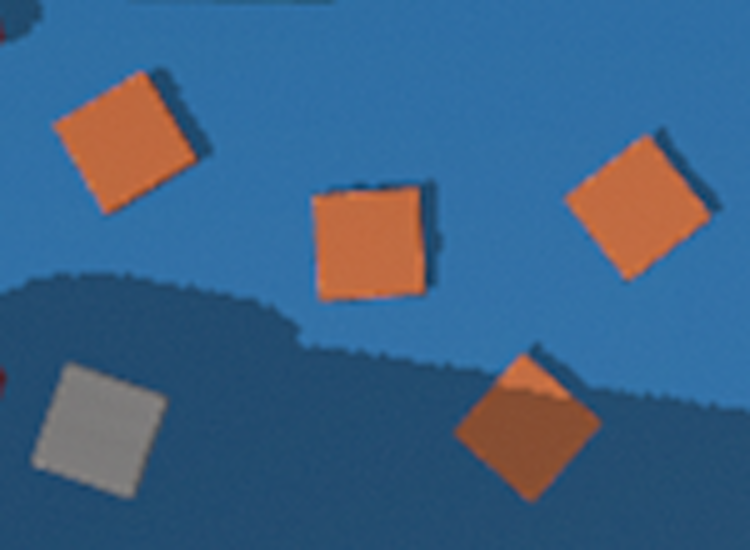

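The four copper plates sit at pixels (225,193), (327,206), (274,213) and (305,250). The one at (225,193) is 0.644 m from the base and the next is 0.572 m, so it is the one meant, and the crop confirms that. Next I measure the fixture.

```bash
python3 - <<'E'
from h import *
p=np.load('top0.npz')['p'];c=cam('top')
h=cv2.cvtColor(p,cv2.COLOR_RGB2HSV)
m=((h[...,1]<40)&(h[...,2]>190)).astype(np.uint8); m[:, :345]=0;m[:,425:]=0;m[:196]=0;m[262:]=0
m=cv2.morphologyEx(m,cv2.MORPH_OPEN,np.ones((3,3)))
n,l,s,ce=cv2.connectedComponentsWithStats(m);i=1+s[1:,4].argmax()
cn=cv2.findContours((l==i).astype(np.uint8),0,1)[0][0][:,0]
print(s[i],ce[i])
w=ray(cn,0.021,c)*1000
# side edges / near edge
x0=w[:,0].min()
from numpy.linalg import lstsq
# rough yaw by rect, then lines
r=cv2.minAreaRect(w[:,:2].astype(np.float32));print(r)
yaw=np.radians(-6)
for it in range(4):
    ex=np.array([np.cos(yaw),np.sin(yaw)]);ey=np.array([-ex[1],ex[0]])
    a=w[:,:2]@ex;b=w[:,:2]@ey
    sel=(a>a.min()+10)&(a<a.min()+75)
    L=sel&(b>b.max()-6);Rr=sel&(b<b.min()+6);B=(a<a.min()+6)&(abs(b-(b.max()+b.min())/2)<50)
    k1=np.polyfit(a[L],b[L],1);k2=np.polyfit(a[Rr],b[Rr],1);k3=np.polyfit(b[B],a[B],1)
    print(np.degrees(yaw),k1[0],k2[0],k3[0],b[L].mean()-b[Rr].mean(),a[B].mean())
    yaw+=(k1[0]+k2[0]-k3[0])/3
ex=np.array([np.cos(yaw),np.sin(yaw)]);ey=np.array([-ex[1],ex[0]])
px=1000*1.06/454
ae=a[B].mean()-px/2; bc=(b[L].mean()+b[Rr].mean())/2
o=(ae+115)*ex+bc*ey
print('yaw',np.degrees(yaw),'origin',o)
def fx(x,y,z): return np.r_[(o+x*ex+y*ey)/1000,0.003+z/1000]
P=[(-115,62,18),(-115,-62,18),(-3,62,18),(-3,-62,18),(8,0,20),(46,55,55),(46,-55,55),(56,55,55),(56,-55,55),(110,0,0),(-45,0,18)]
for q in P: print(q,fx(*q).round(4),proj(fx(*q),c)[0].round(1))
img=cv2.resize(p[140:260,340:430,::-1],None,fx=5,fy=5,interpolation=cv2.INTER_CUBIC)
for q in P:
    u=(proj(fx(*q),c)[0]-[340,140]+.5)*5; cv2.circle(img,tuple(int(t) for t in u),3,(0,0,255),-1)
cv2.imwrite('pics/fix2.png',img)
for z in(.021,.173):
  print(ray([[471,141],[450,160],[471,141]],z,c))
E
```

```text
[ 356  196   55   55 2352] [382.77380952 224.81164966]
((534.2109375, -139.91073608398438), (121.18342590332031, 120.03216552734375), 85.19794464111328)
-6.000000000000001 0.027356654033080303 -0.004597520742580345 -0.011062992891075636 118.74749041785725 487.5419617430923
-5.354044971878933 0.01609619930172965 -0.015840086794720088 0.0001973074896874867 118.74672323497714 486.5677413955854
-5.352921878776683 0.016076625625222704 -0.015859636396697258 0.0002168844872593337 118.74670875720668 486.5659936690117
-5.352919878365853 0.016076590761343507 -0.015859671217717527 0.0002169193570627103 118.74670873137873 486.56599055586065
yaw -5.352919874802757 origin [ 589.42542445 -145.17785185]
(-115, 62, 18) [ 0.4807 -0.0727  0.021 ] [354.1 245.5]
(-115, -62, 18) [ 0.4691 -0.1962  0.021 ] [407.3 251.4]
(-3, 62, 18) [ 0.5922 -0.0832  0.021 ] [359.  197.9]
(-3, -62, 18) [ 0.5807 -0.2066  0.021 ] [411.7 203.6]
(8, 0, 20) [ 0.5974 -0.1459  0.023 ] [385.9 196.1]
(46, 55, 55) [ 0.6404 -0.0947  0.058 ] [365.5 175.4]
(46, -55, 55) [ 0.6301 -0.2042  0.058 ] [413.7 180.6]
(56, 55, 55) [ 0.6503 -0.0956  0.058 ] [365.9 171.1]
(56, -55, 55) [ 0.6401 -0.2052  0.058 ] [414.1 176.3]
(110, 0, 0) [ 0.6989 -0.1554  0.003 ] [388.9 155. ]
(-45, 0, 18) [ 0.5446 -0.141   0.021 ] [383.6 218.5]
[[ 0.73179789 -0.34671757  0.021     ]
 [ 0.68553073 -0.29683048  0.021     ]
 [ 0.73179789 -0.34671757  0.021     ]]
[[ 0.69701203 -0.2982273   0.173     ]
 [ 0.6573447  -0.25545641  0.173     ]
 [ 0.69701203 -0.2982273   0.173     ]]
```

View pics/fix2.png

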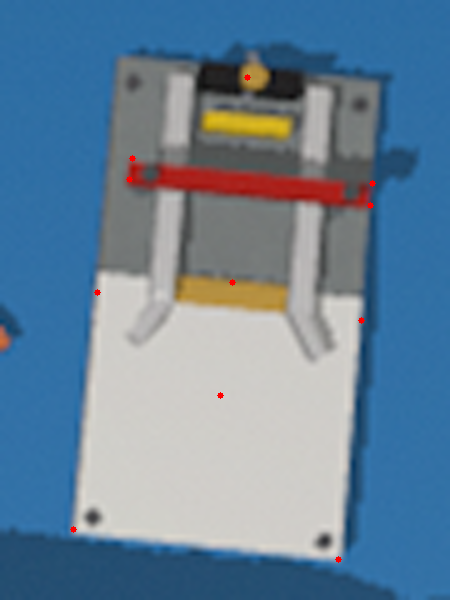

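```bash
cat >> h.py <<'E'
def plan(tx,ty,tz,yawdeg=None):
    o=get_obs();R=np.array(o['tcp_rot']);p=np.array(o['tcp_pos'])
    d=np.array([tx,ty,tz])-p
    y=np.degrees(np.arctan2(R[1,0],R[0,0]))
    t=0 if yawdeg is None else -(yawdeg-y+180)%360-180
    if yawdeg is not None:
        t=-(((yawdeg-y+180)%360)-180)
    print('clock',round(o['clock'],2),'pos',p.round(4),'yaw',round(y,2),'tilt',R[:,2].round(4),'F',np.round(o['wrist_force'],2),'w',round(o['grip_width'],4))
    print('shift cm',(R.T@d*100).round(2),'|d|mm',round(np.linalg.norm(d)*1000,1),'turn',round(t,2))
E
python3 -c "
from h import *
plan(.5995,.236,.222,32.2)"
```

```text
clock 0.1 pos [0.198  0.6187 0.2217] yaw 72.25 tilt [-4.0e-04 -1.4e-03 -1.0e+00] F [-0.49  0.43 -0.23] w 0.0868
shift cm [-2.42e+01  4.99e+01  1.00e-02] |d|mm 554.6 turn 40.05
```

>>> play_rows(moves="-1.6 3.3 0 0 1;-1.6 3.3 0 0 1;-1.6 3.3 0 0 1;-1.6 3.3 0 0 1;-1.6 3.3 0 0 1")

```text
clock: 0.52
tcp_pos: [0.3247, 0.494, 0.2176]
tcp_rot: [[0.288, 0.958, -0.007], [0.958, -0.288, -0.004], [-0.006, -0.006, -1.0]]
wrist_force: [1.8, 0.8, -0.2]
grip_width: 0.0869
```

>>> play_rows(moves="-1.6 3.3 0 0 1;-1.6 3.3 0 0 1;-1.6 3.3 0 0 1;-1.6 3.3 0 0 1;-1.6 3.3 0 0 1")

```text
clock: 0.93
tcp_pos: [0.4642, 0.3619, 0.2157]
tcp_rot: [[0.287, 0.958, -0.009], [0.958, -0.287, -0.005], [-0.008, -0.007, -1.0]]
wrist_force: [0.4, 1.0, -0.3]
grip_width: 0.0871
```

>>> play_rows(moves="0 0 0 6.7 1;0 0 0 6.7 1;0 0 0 6.7 1;0 0 0 6.7 1;0 0 0 6.7 1")

```text
clock: 1.35
tcp_pos: [0.4732, 0.3488, 0.2141]
tcp_rot: [[0.789, 0.614, -0.008], [0.614, -0.789, -0.011], [-0.013, 0.004, -1.0]]
wrist_force: [-1.2, -0.6, -0.1]
grip_width: 0.087
```

```bash
python3 -c "
from h import *
plan(.5995,.236,.16,32.2)"
```

```text
clock 1.35 pos [0.4732 0.3488 0.2141] yaw 37.86 tilt [-0.0079 -0.0111 -0.9999] F [-1.19 -0.59 -0.13] w 0.087
shift cm [ 3.12 16.63  5.43] |d|mm 177.7 turn 5.66
```

>>> play_rows(moves="0.6 3.2 0.8 3 1;0.6 3.2 0.8 3 1;0.6 3.2 0.8 0 1;0.6 3.2 0.8 0 1;0 0 0 0 1")

```text
clock: 1.77
tcp_pos: [0.5647, 0.2547, 0.1796]
tcp_rot: [[0.853, 0.522, -0.01], [0.521, -0.853, -0.011], [-0.014, 0.005, -1.0]]
wrist_force: [-0.8, -1.2, 0.6]
grip_width: 0.0869
```

```bash
python3 -c "
from h import *
plan(.5995,.236,.16,32.2)
p,d=get_image('wrist');c=cam('wrist');cv2.imwrite('pics/w1.png',p[:,:,::-1])
print(proj([.5995,.236,.015],c), -c[3].T@c[4])
"
```

```text
clock 1.77 pos [0.5647 0.2547 0.1796] yaw 31.43 tilt [-0.0097 -0.0113 -0.9999] F [-0.82 -1.16  0.6 ] w 0.0869
shift cm [2.02 3.4  1.95] |d|mm 44.1 turn -0.77
[[343.92434339 219.52339304]] [0.52635473 0.32162341 0.34127475]
```

View pics/w1.png

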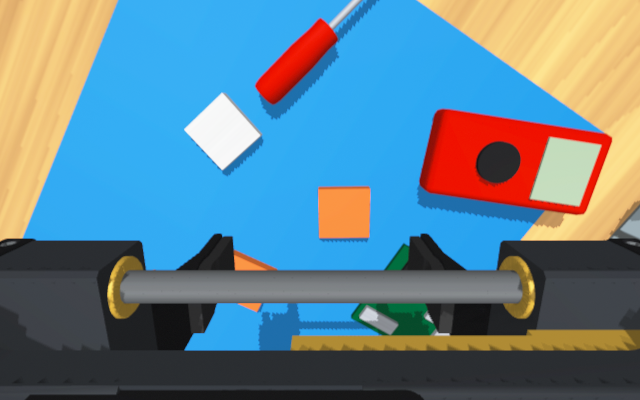

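```bash
python3 -c "
from h import *
c=cam('wrist');plan(.5995,.236,.16,32.2)
p,d=get_image('wrist')
h=cv2.cvtColor(p,cv2.COLOR_RGB2HSV);print(h[213,344])
m=((h[...,0]>5)&(h[...,0]<16)&(h[...,1]>150)&(h[...,2]>200)).astype(np.uint8)
n,l,s,ce=cv2.connectedComponentsWithStats(m);i=l[213,344];print(s[i],ce[i])
cn=cv2.findContours((l==i).astype(np.uint8),0,1)[0][0][:,0]
w=ray(cn,0.015,c)*1000;print(cv2.minAreaRect(w[:,:2].astype(np.float32)))
"
```

```text
clock 1.82 pos [0.5631 0.2575 0.18  ] yaw 31.54 tilt [-0.0106 -0.0098 -0.9999] F [-0.41 -0.93  0.27] w 0.087
shift cm [2.   3.73 1.98] |d|mm 46.8 turn -0.66
[ 13 188 251]
[ 319  191   51   50 2442] [343.72809173 214.95945946]
((597.2879028320312, 239.05857849121094), (48.391788482666016, 50.18058776855469), 32.159942626953125)
```

>>> play_rows(moves="0.6 1 1.8 -0.3 1;0.6 1 1.8 -0.3 1;0.6 1 1.8 0 1;0.2 0.4 1.8 0 1;0 0 0 0 1")

```text
clock: 2.28
tcp_pos: [0.5941, 0.2494, 0.1074]
tcp_rot: [[0.84, 0.543, -0.011], [0.543, -0.84, -0.002], [-0.01, -0.004, -1.0]]
wrist_force: [-1.3, -0.5, -0.6]
grip_width: 0.0871
```

>>> play_rows(moves="0 0 0 0 1;0 0 0 0 1")

```text
clock: 2.45
tcp_pos: [0.5926, 0.2517, 0.1077]
tcp_rot: [[0.839, 0.545, -0.012], [0.545, -0.839, -0.002], [-0.011, -0.005, -1.0]]
wrist_force: [0.3, 0.4, -0.4]
grip_width: 0.0869
```

```bash
python3 -c "
from h import *
c=cam('wrist');plan(.5983,.2375,.006,32.2)
p,d=get_image('wrist');cv2.imwrite('pics/w2.png',p[:,:,::-1])
h=cv2.cvtColor(p,cv2.COLOR_RGB2HSV)
m=((h[...,0]>5)&(h[...,0]<16)&(h[...,1]>150)&(h[...,2]>200)).astype(np.uint8)
u=proj([.5983,.2375,.015],c)[0].astype(int);print(u)
n,l,s,ce=cv2.connectedComponentsWithStats(m);i=l[u[1],u[0]];print(s[i],ce[i])
cn=cv2.findContours((l==i).astype(np.uint8),0,1)[0][0][:,0]
w=ray(cn,0.015,c)*1000;print(cv2.minAreaRect(w[:,:2].astype(np.float32)))
"
```

```text
clock 2.45 pos [0.5926 0.2517 0.1077] yaw 33.01 tilt [-0.0123 -0.0021 -0.9999] F [ 0.35  0.42 -0.38] w 0.0869
shift cm [-0.17  1.55 10.17] |d|mm 102.9 turn 0.81
[318 223]
[ 287  189   65   64 4047] [319.08969607 220.19174697]
((597.5805053710938, 238.8499755859375), (48.619712829589844, 50.504493713378906), 33.17921829223633)
```

View pics/w2.png

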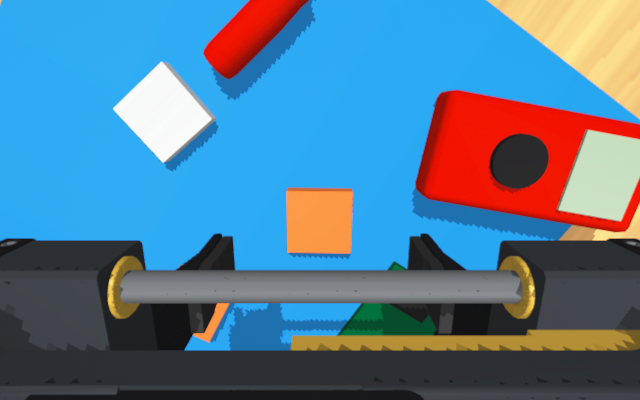

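>>> play_rows(moves="0 0.7 1.5 0 1;0 0.5 1.5 0 1;0 0.3 1.5 0 1;0 0 1.5 0 1;0 0 0 0 1")

```text
clock: 2.92
tcp_pos: [0.6025, 0.2429, 0.0506]
tcp_rot: [[0.836, 0.549, -0.003], [0.549, -0.836, 0.005], [-0.0, -0.006, -1.0]]
wrist_force: [-0.7, 0.1, 0.1]
grip_width: 0.0872
```

```bash
python3 -c "
from h import *
plan(.598,.238,.006,33)"
```

```text
clock 2.92 pos [0.6025 0.2429 0.0506] yaw 33.29 tilt [-0.0034  0.0049 -1.    ] F [-0.69  0.13  0.08] w 0.0872
shift cm [-0.64  0.19  4.46] |d|mm 45.1 turn 0.29
```

>>> play_rows(moves="-0.3 0.1 1 0 1;-0.2 0.1 1 0 1;-0.1 0 1 0 1;0 0 0.8 0 1;0 0 0 0 1")

```text
clock: 3.33
tcp_pos: [0.599, 0.2384, 0.0115]
tcp_rot: [[0.836, 0.549, -0.001], [0.549, -0.835, 0.007], [0.003, -0.006, -1.0]]
wrist_force: [-0.7, 0.5, -0.8]
grip_width: 0.0877
```

```bash
python3 -c "
from h import *
plan(.598,.238,.006,33)"
```

```text
clock 3.33 pos [0.599  0.2384 0.0115] yaw 33.33 tilt [-6.0e-04  6.8e-03 -1.0e+00] F [-0.73  0.5  -0.77] w 0.0877
shift cm [-0.1  -0.02  0.55] |d|mm 5.6 turn 0.33
```

>>> play_rows(moves="-0.1 0 0.4 0 1;0 0 0.2 0 1;0 0 0 0 1;0 0 0 0 -1;0 0 0 0 -1", grip_force=20)

```text
clock: 3.75
tcp_pos: [0.5985, 0.2382, 0.0054]
tcp_rot: [[0.835, 0.55, 0.0], [0.55, -0.835, 0.007], [0.004, -0.006, -1.0]]
wrist_force: [-0.7, -1.6, -0.3]
grip_width: 0.0798
```

>>> play_rows(moves="0 0 0 0 -1;0 0 0 0 -1;0 0 0 0 -1;0 0 0 0 -1")

```text
clock: 4.08
tcp_pos: [0.5993, 0.2387, 0.0065]
tcp_rot: [[0.835, 0.55, 0.002], [0.55, -0.835, 0.008], [0.006, -0.006, -1.0]]
wrist_force: [-1.4, -0.6, 0.7]
grip_width: 0.0549
```

>>> play_rows(moves="0 0 0 0 -1;0 0 0 0 -1;0 0 0 0 -1;0 0 0 0 -1")

```text
clock: 4.42
tcp_pos: [0.5992, 0.2386, 0.0066]
tcp_rot: [[0.835, 0.55, 0.002], [0.55, -0.835, 0.008], [0.006, -0.006, -1.0]]
wrist_force: [0.5, -0.2, -0.5]
grip_width: 0.0496
```

>>> play_rows(moves="0 0 -1 0 -1;0 0 -2 0 -1;0 0 -3 0 -1;0 0 -3 0 -1;0 0 0 0 -1")

```text
clock: 4.83
tcp_pos: [0.5961, 0.2363, 0.0983]
tcp_rot: [[0.836, 0.549, -0.006], [0.549, -0.836, 0.004], [-0.003, -0.006, -1.0]]
wrist_force: [0.7, -0.2, -1.6]
grip_width: 0.0496
```

```bash
python3 -c "
from h import *
c=cam('wrist');plan(.53,-.14,.12,84.65)
p,d=get_image('wrist');cv2.imwrite('pics/w3.png',p[:,:,::-1])"
```

```text
clock 4.83 pos [0.5961 0.2363 0.0983] yaw 33.32 tilt [-0.0058  0.0036 -1.    ] F [ 0.68 -0.16 -1.62] w 0.0496
shift cm [-26.21  27.8   -2.27] |d|mm 382.7 turn -51.33
```

View pics/w3.png

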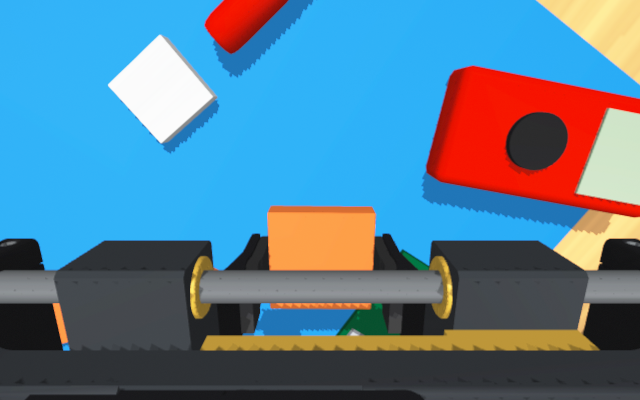

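>>> play_rows(moves="0 0 -0.4 -7 -1;0 0 -0.4 -7 -1;0 0 -0.4 -7 -1;0 0 0 -7 -1;0 0 0 -7 -1")

```text
clock: 5.3
tcp_pos: [0.5918, 0.2354, 0.1046]
tcp_rot: [[0.357, 0.934, -0.014], [0.934, -0.357, -0.0], [-0.005, -0.013, -1.0]]
wrist_force: [-0.1, 0.0, -2.6]
grip_width: 0.0498
```

>>> play_rows(moves="0 0 0 -6 -1;0 0 0 -6 -1;0 0 0 -4 -1;0 0 0 0 -1")

```text
clock: 5.63
tcp_pos: [0.5885, 0.234, 0.0998]
tcp_rot: [[0.064, 0.998, -0.021], [0.998, -0.064, -0.003], [-0.005, -0.021, -1.0]]
wrist_force: [0.0, 0.2, -3.9]
grip_width: 0.0495
```

```bash
python3 -c "
from h import *
plan(.5347,-.14,.11,84.65)"
```

```text
clock 5.63 pos [0.5885 0.234  0.0998] yaw 86.32 tilt [-0.0209 -0.0035 -0.9998] F [ 0.02  0.22 -3.88] w 0.0495
shift cm [-37.67  -2.99  -0.78] |d|mm 378.0 turn 1.67
```

>>> play_rows(moves="-3.4 -0.3 -0.3 0.4 -1;-3.4 -0.3 -0.3 0.4 -1;-3.4 -0.3 -0.3 0.4 -1;-3.4 -0.3 -0.3 0.4 -1;-3.4 -0.3 -0.3 0 -1")

```text
clock: 6.05
tcp_pos: [0.5554, 0.0705, 0.1101]
tcp_rot: [[0.091, 0.995, -0.029], [0.996, -0.091, -0.002], [-0.004, -0.029, -1.0]]
wrist_force: [1.1, -0.0, -3.3]
grip_width: 0.0499
```

>>> play_rows(moves="-3.4 -0.3 -0.2 0 -1;-3.4 -0.3 -0.2 0 -1;-3.4 -0.3 -0.2 0 -1;-3.4 -0.3 -0.2 0 -1;-2 0 0 0 -1")

```text
clock: 6.47
tcp_pos: [0.5225, -0.0938, 0.1172]
tcp_rot: [[0.109, 0.993, -0.034], [0.994, -0.11, -0.002], [-0.005, -0.033, -0.999]]
wrist_force: [0.4, -0.7, -3.6]
grip_width: 0.0495
```

```bash
python3 -c "
from h import *
plan(.5347,-.14,.11,84.65)"
```

```text
clock 6.47 pos [ 0.5225 -0.0938  0.1172] yaw 83.72 tilt [-0.0339 -0.0017 -0.9994] F [ 0.38 -0.71 -3.58] w 0.0495
shift cm [-4.45  1.74  0.68] |d|mm 48.3 turn -0.93
```

>>> play_rows(moves="-1.9 0.6 0 -0.5 -1;-1.5 0.6 0 -0.4 -1;-0.9 0.4 0 0 -1;0 0 0 0 -1;0 0 0 0 -1")

```text
clock: 6.88
tcp_pos: [0.5297, -0.1467, 0.1148]
tcp_rot: [[0.115, 0.993, -0.038], [0.993, -0.115, -0.002], [-0.006, -0.038, -0.999]]
wrist_force: [0.6, -0.0, -4.0]
grip_width: 0.05
```

```bash
python3 -c "
from h import *
c=cam('wrist');plan(.5347,-.14,.0246,84.65)
p,d=get_image('wrist');cv2.imwrite('pics/w4.png',p[:,:,::-1])
for n in('top','scene'):
  p,d=get_image(n);cv2.imwrite('pics/%s4.png'%n,p[:,:,::-1])"
```

```text
clock 6.88 pos [ 0.5297 -0.1467  0.1148] yaw 83.38 tilt [-0.0381 -0.002  -0.9993] F [ 0.63 -0.03 -4.01] w 0.05
shift cm [0.78 0.75 8.99] |d|mm 90.6 turn -1.27
```

View pics/w4.png

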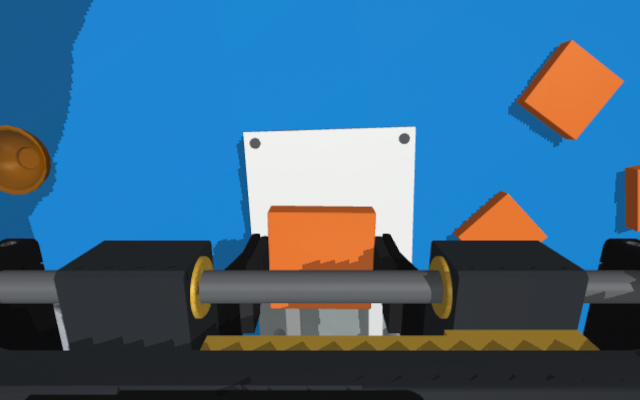

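View pics/scene4.png

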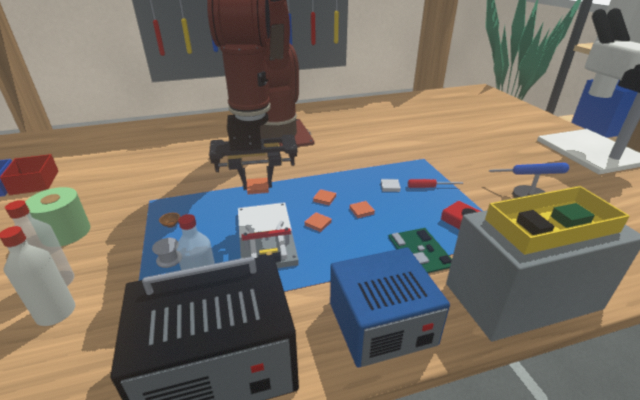

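View pics/top4.png

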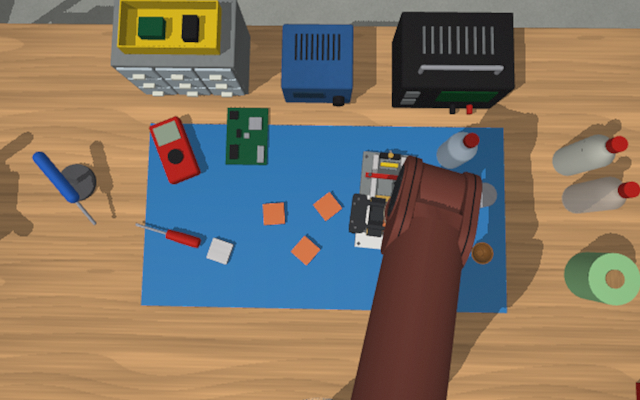

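```bash
python3 -c "
from h import *
c=cam('wrist')
w=ray([[244,132],[415,127]],.021,c);print(w); d=w[1]-w[0];print(np.degrees(np.arctan2(d[1],d[0])),np.linalg.norm(d))
m=w.mean(0)[:2]; e=d[:2]/np.linalg.norm(d[:2]); 
for s in(1,-1):
  print(m+ .115*s*np.array([-e[1],e[0]]))
plan(.5347,-.14,.0246,84.65)"
```

```text
[[ 0.46771185 -0.19469648  0.021     ]
 [ 0.47795616 -0.07228663  0.021     ]]
85.21614603167131 0.1228377668975701
[ 0.35823462 -0.1239009 ]
[ 0.58743339 -0.14308222]
clock 7.03 pos [ 0.5299 -0.1455  0.115 ] yaw 83.55 tilt [-0.0378 -0.0018 -0.9993] F [ 0.17 -0.42 -4.27] w 0.0497
shift cm [0.66 0.75 9.01] |d|mm 90.7 turn -1.1
```

>>> play_rows(moves="0.3 0.3 1.5 -0.7 -1;0.2 0.2 1.5 -0.6 -1;0.2 0.2 1.5 0 -1;0 0 1.5 0 -1;0 0 0 0 -1")

```text
clock: 7.45
tcp_pos: [0.5376, -0.1319, 0.0538]
tcp_rot: [[0.081, 0.996, -0.034], [0.997, -0.081, 0.001], [-0.002, -0.034, -0.999]]
wrist_force: [-1.6, -0.0, -3.4]
grip_width: 0.0495
```

```bash
python3 -c "
from h import *
plan(.5336,-.139,.0246,84.9)"
```

```text
clock 7.45 pos [ 0.5376 -0.1319  0.0538] yaw 85.33 tilt [-3.430e-02  7.000e-04 -9.994e-01] F [-1.63 -0.   -3.43] w 0.0495
shift cm [-0.73 -0.24  2.93] |d|mm 30.3 turn 0.43
```

>>> play_rows(moves="-0.4 -0.1 0.9 0.2 -1;-0.3 -0.1 0.7 0.2 -1;0 0 0.5 0 -1;0 0 0 0 -1")

```text
clock: 7.78
tcp_pos: [0.5349, -0.1368, 0.0325]
tcp_rot: [[0.086, 0.996, -0.033], [0.996, -0.086, 0.001], [-0.002, -0.033, -0.999]]
wrist_force: [-0.4, 0.3, -3.4]
grip_width: 0.0498
```

```bash
python3 -c "
from h import *
plan(.5336,-.139,.0246,84.9)"
```

```text
clock 7.78 pos [ 0.5349 -0.1368  0.0325] yaw 85.07 tilt [-0.0333  0.0014 -0.9994] F [-0.42  0.29 -3.4 ] w 0.0498
shift cm [-0.22 -0.08  0.79] |d|mm 8.3 turn 0.17
```

>>> play_rows(moves="-0.2 0 0.4 0 -1;0 0 0.2 0 -1;0 0 0.1 0 -1;0 0 0 0 -1")

```text
clock: 8.12
tcp_pos: [0.5352, -0.1396, 0.026]
tcp_rot: [[0.087, 0.996, -0.031], [0.996, -0.087, 0.001], [-0.002, -0.031, -1.0]]
wrist_force: [-0.3, -0.4, -2.3]
grip_width: 0.0498
```

>>> play_rows(moves="0 0 0.1 0 -1;0 0 0 0 -1")

```text
clock: 8.28
tcp_pos: [0.5356, -0.1397, 0.0253]
tcp_rot: [[0.087, 0.996, -0.031], [0.996, -0.087, 0.001], [-0.001, -0.031, -1.0]]
wrist_force: [-0.3, 0.9, -2.9]
grip_width: 0.0497
```

>>> play_rows(moves="0 0 0.1 0 -1;0 0 0.1 0 -1;0 0 0 0 -1")

```text
clock: 8.53
tcp_pos: [0.5359, -0.1399, 0.0248]
tcp_rot: [[0.087, 0.996, -0.03], [0.996, -0.087, 0.002], [-0.001, -0.03, -1.0]]
wrist_force: [0.4, -0.6, -2.4]
grip_width: 0.0495
```

>>> play_rows(moves="0 0 0.1 0 -1;0 0 0 0 -0.5;0 0 0 0 0.6;0 0 0 0 0.6;0 0 0 0 0.6")

```text
clock: 8.95
tcp_pos: [0.5371, -0.14, 0.025]
tcp_rot: [[0.087, 0.996, -0.027], [0.996, -0.087, 0.002], [-0.001, -0.027, -1.0]]
wrist_force: [-0.1, -0.5, -0.1]
grip_width: 0.0623
```

>>> play_rows(moves="0 0 0 0 0.6;0 0 0 0 0.6;0 0 0 0 0.6;0 0 0 0 0.6")

```text
clock: 9.28
tcp_pos: [0.5376, -0.14, 0.025]
tcp_rot: [[0.087, 0.996, -0.026], [0.996, -0.087, 0.001], [-0.001, -0.026, -1.0]]
wrist_force: [0.3, -0.5, -0.2]
grip_width: 0.069
```

>>> play_rows(moves="0 0 -1.5 0 0.6;0 0 -2 0 0.6;0 0 -2 0 0.6;0 -2.5 0 0 -0.9;0 -2.5 0 0 -0.9")

```text
clock: 9.7
tcp_pos: [0.491, -0.1356, 0.0827]
tcp_rot: [[0.086, 0.996, -0.027], [0.996, -0.086, -0.0], [-0.003, -0.027, -1.0]]
wrist_force: [-0.6, -1.0, 0.1]
grip_width: 0.0627
```

>>> play_rows(moves="0 0 0 0 -0.9;0 0 0 0 -0.9;0 0 0 0 -0.9")

```text
clock: 9.95
tcp_pos: [0.488, -0.1356, 0.0836]
tcp_rot: [[0.087, 0.996, -0.026], [0.996, -0.087, 0.001], [-0.001, -0.026, -1.0]]
wrist_force: [0.6, -0.2, -0.0]
grip_width: 0.044
```

```bash
python3 -c "
from h import *
c=cam('wrist');plan(.4917,-.135,.0246,84.9)
p,d=get_image('wrist');cv2.imwrite('pics/w5.png',p[:,:,::-1])
for n in('top','scene'):
  p,d=get_image(n);cv2.imwrite('pics/%s5.png'%n,p[:,:,::-1])
  if n=='top': cv2.imwrite('pics/t5c.png',cv2.resize(p[140:260,320:450,::-1],None,fx=4,fy=4))
  else: cv2.imwrite('pics/s5c.png',cv2.resize(p[130:300,180:340,::-1],None,fx=4,fy=3))
"
```

```text
clock 9.95 pos [ 0.488  -0.1356  0.0836] yaw 85.02 tilt [-0.0262  0.001  -0.9997] F [ 0.64 -0.19 -0.02] w 0.044
shift cm [0.1  0.52 5.89] |d|mm 59.1 turn 0.12
```

View pics/w5.png

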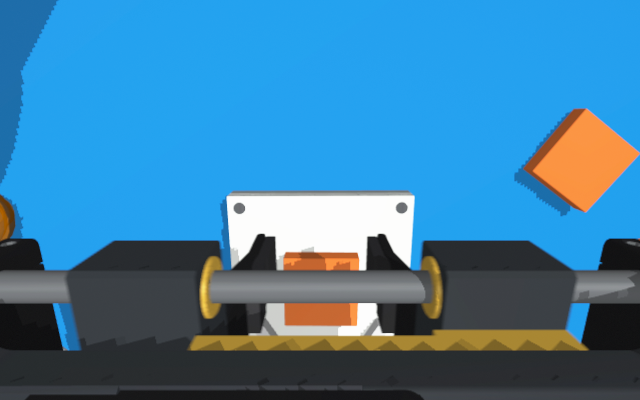

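View pics/t5c.png

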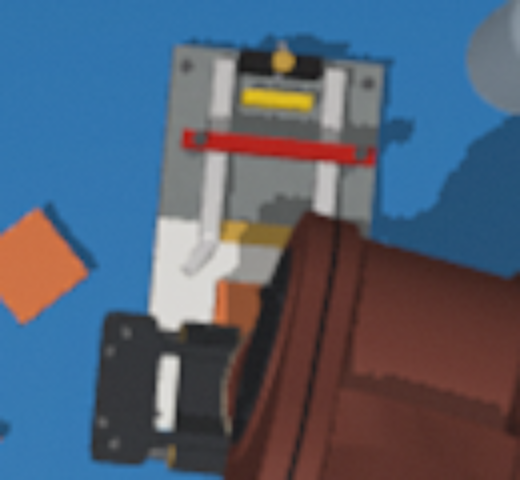

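View pics/s5c.png

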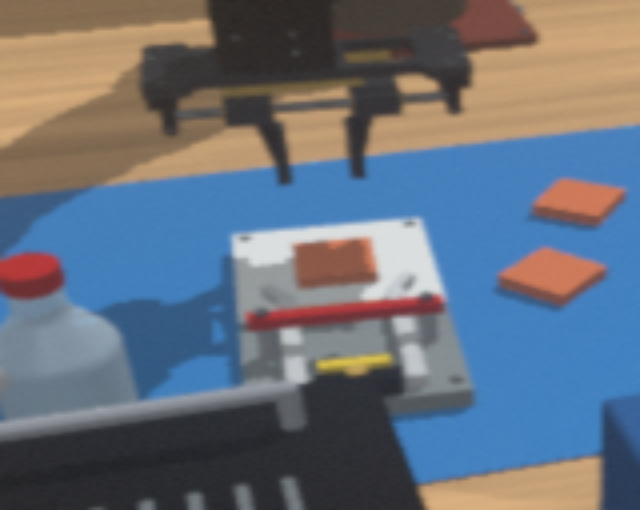

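```bash
python3 -c "
from h import *
o=get_obs()
c=cam('scene');p,d=get_image('scene');
vv,uu=np.mgrid[0:400,0:640]
f,cx,cy,R,t=c
P=np.stack([(uu-cx)/f*d,(vv-cy)/f*d,d],-1)
W=(P-t)@R
h=cv2.cvtColor(p,cv2.COLOR_RGB2HSV)
m=(d>0)&(W[...,2]>.12)&(W[...,2]<1)&(W[...,0]>.3)&(W[...,0]<.75)&(W[...,1]>-.5)&(W[...,1]<.1)
w=W[m]; 
tc=np.array(o['tcp_pos'])
r=w-tc
for a in range(-200,200,20):
  s=(r[:,1]*1000>=a)&(r[:,1]*1000<a+20)
  if s.sum()>5: print(a,s.sum(),'zmin',np.percentile(r[s,2],2).round(3),'xmax',np.percentile(r[s,0],98).round(3))
b=(d>0)&(W[...,2]>.1)&(W[...,2]<.185)&(W[...,0]>.58)&(W[...,1]<-.2)&(W[...,1]>-.4)&(W[...,0]<.75)
print('bottle',W[b].min(0),W[b].max(0),np.median(W[b],0))
z=np.load('top0.npz');q=z['p'];ct=cam('top')
hh=cv2.cvtColor(q,cv2.COLOR_RGB2HSV);y=((hh[...,0]>22)&(hh[...,0]<33)&(hh[...,1]>150)&(hh[...,2]>140)).astype(np.uint8);y[:,:370]=0;y[:,405:]=0;y[:150]=0;y[175:]=0
v,u=np.nonzero(y);print(u.min(),u.max(),v.min(),v.max(),len(u))
org=np.array([.5884,-.1441]);yw=np.radians(-5.2);ex=np.array([np.cos(yw),np.sin(yw)])
for zz in(.033,.019):
  ww=ray(np.c_[u,v],zz,ct)[:,:2]-org; a=ww@ex*1000;print(zz,np.percentile(a,[2,10,50,90,98]))
"
```

```text
-200 36 zmin 0.037 xmax 0.227
-180 340 zmin 0.038 xmax 0.235
-160 249 zmin 0.037 xmax 0.234
-100 180 zmin 0.072 xmax 0.035
-80 180 zmin 0.081 xmax 0.034
-60 895 zmin 0.08 xmax 0.05
-40 1794 zmin 0.071 xmax 0.051
-20 1671 zmin 0.086 xmax 0.056
0 1602 zmin 0.083 xmax 0.065
20 1352 zmin 0.056 xmax 0.069
40 338 zmin 0.079 xmax 0.05
60 232 zmin 0.074 xmax 0.048
80 116 zmin 0.079 xmax 0.049
bottle [ 0.68515597 -0.33159962  0.10004124] [ 0.73372845 -0.26726266  0.174333  ] [ 0.71412411 -0.29815614  0.12547118]
381 397 162 167 65
0.033 [78.22865507 79.17112335 82.64923371 86.28738982 87.23297945]
0.019 [80.76301298 81.71800487 85.24233274 88.92883306 89.88698779]
```

>>> play_rows(moves="0.1 0 1.5 0 -0.9;0 0 1.5 0 -0.9;0 0 1.3 0 -0.9;0 0 0.8 0 -0.9;0 0 0 0 -0.9")

```text
clock: 10.57
tcp_pos: [0.4899, -0.1349, 0.0301]
tcp_rot: [[0.086, 0.996, -0.026], [0.996, -0.086, -0.001], [-0.003, -0.025, -1.0]]
wrist_force: [0.5, 0.0, -0.3]
grip_width: 0.0052
```

```bash
python3 -c "
from h import *
plan(.5020,-.1364,.0255,84.8)"
```

```text
clock 10.57 pos [ 0.4899 -0.1349  0.0301] yaw 85.09 tilt [-2.550e-02 -7.000e-04 -9.997e-01] F [ 0.49  0.05 -0.29] w 0.0052
shift cm [-0.05  1.23  0.43] |d|mm 13.1 turn 0.29
```

>>> play_rows(moves="0 0 0.3 0 -0.9;0 0 0.15 0.2 -0.9;0 0.4 0 0 -0.9;0 0.4 0 0 -0.9;0 0.3 0 0 -0.9")

```text
clock: 10.98
tcp_pos: [0.5022, -0.1362, 0.0261]
tcp_rot: [[0.09, 0.996, -0.025], [0.996, -0.09, -0.001], [-0.003, -0.025, -1.0]]
wrist_force: [-0.9, 0.3, -1.3]
grip_width: 0.0043
```

```bash
cat >> h.py <<'E'
def fx():
    o=get_obs();p=np.array(o['tcp_pos'])[:2]*1000-[588.4,-144.1];yw=np.radians(-5.2)
    ex=np.array([np.cos(yw),np.sin(yw)]);ey=np.array([-ex[1],ex[0]])
    R=np.array(o['tcp_rot']);F=np.array(o['wrist_force'])
    print('t',round(o['clock'],2),'x_f',round(p@ex,1),'y_f',round(p@ey,1),'h',round(o['tcp_pos'][2]*1000-3,1),'yaw',round(np.degrees(np.arctan2(R[1,0],R[0,0])),2),'tilt',R[:2,2].round(4),'Fx',round(F[:2]@ex,2),'Fy',round(F[:2]@ey,2),'Fz',round(F[2],2))
E
python3 -c "
from h import *
fx()"
```

```text
t 10.98 x_f -86.6 y_f 0.0 h 23.1 yaw 84.85 tilt [-0.0253 -0.001 ] Fx -0.97 Fy 0.18 Fz -1.34
```

>>> play_rows(moves="0 0.4 -0.01 0 -0.9;0 0.4 -0.01 0 -0.9;0 0.4 -0.01 0 -0.9;0 0.4 -0.01 0 -0.9;0 0.3 0 0 -0.9")

```text
clock: 11.4
tcp_pos: [0.5227, -0.138, 0.0263]
tcp_rot: [[0.09, 0.996, -0.027], [0.996, -0.09, -0.001], [-0.003, -0.026, -1.0]]
wrist_force: [-2.9, 0.2, 2.0]
grip_width: 0.0043
```

```bash
python3 -c "
from h import *
fx()"
```

```text
t 11.4 x_f -65.9 y_f 0.2 h 23.3 yaw 84.86 tilt [-0.0266 -0.0006] Fx -2.89 Fy -0.03 Fz 1.99
```

```bash
python3 -c "
from h import *
p,d=get_image('scene');cv2.imwrite('pics/s6.png',cv2.resize(p[150:290,200:320,::-1],None,fx=5,fy=4,interpolation=cv2.INTER_CUBIC))
p,d=get_image('wrist');cv2.imwrite('pics/w6.png',p[:,:,::-1])
fx()"
```

```text
t 11.5 x_f -65.6 y_f 0.1 h 23.4 yaw 84.87 tilt [-0.0258 -0.0009] Fx -0.51 Fy -0.04 Fz -0.29
```

View pics/s6.png

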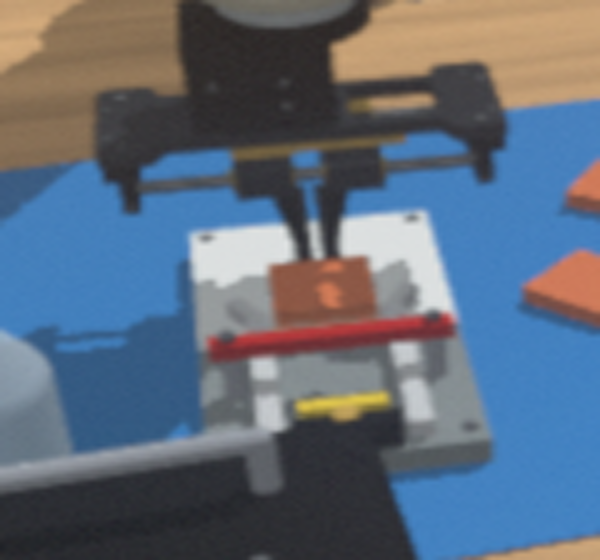

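>>> play_rows(moves="0 0.35 -0.01 0 -0.9;0 0.35 -0.01 0 -0.9;0 0.35 -0.01 0 -0.9;0 0.35 -0.01 0 -0.9;0 0.35 -0.01 0 -0.9")

```text
clock: 11.92
tcp_pos: [0.5384, -0.1398, 0.0262]
tcp_rot: [[0.09, 0.995, -0.032], [0.996, -0.09, 0.001], [-0.002, -0.032, -0.999]]
wrist_force: [-4.7, 0.1, 3.3]
grip_width: 0.0043
```

```bash
python3 -c "
from h import *
fx()"
```

```text
t 11.92 x_f -50.2 y_f -0.2 h 23.2 yaw 84.81 tilt [-0.0319  0.0007] Fx -4.69 Fy -0.34 Fz 3.33
```

>>> play_rows(moves="0 0.35 -0.01 0 -0.9;0 0.35 -0.01 0 -0.9;0 0.35 -0.01 0 -0.9;0 0.35 -0.01 0 -0.9;0 0.35 -0.01 0 -0.9")

```text
clock: 12.33
tcp_pos: [0.5568, -0.1416, 0.0262]
tcp_rot: [[0.091, 0.995, -0.033], [0.996, -0.091, 0.001], [-0.002, -0.033, -0.999]]
wrist_force: [-5.7, 0.0, 3.7]
grip_width: 0.0047
```

```bash
python3 -c "
from h import *
fx()"
```

```text
t 12.33 x_f -31.7 y_f -0.4 h 23.2 yaw 84.79 tilt [-0.0335  0.0011] Fx -5.7 Fy -0.49 Fz 3.74
```

>>> play_rows(moves="0 0.35 -0.01 0 -0.9;0 0.35 -0.01 0 -0.9;0 0.35 -0.01 0 -0.9;0 0.35 -0.01 0 -0.9;0 0.2 0 0 -0.9")

```text
clock: 12.75
tcp_pos: [0.5694, -0.143, 0.0259]
tcp_rot: [[0.091, 0.995, -0.044], [0.996, -0.091, 0.003], [-0.001, -0.045, -0.999]]
wrist_force: [-15.0, 3.3, 16.3]
grip_width: 0.0044
```

```bash
python3 -c "
from h import *
fx()
p,d=get_image('scene');cv2.imwrite('pics/s7.png',cv2.resize(p[150:290,200:320,::-1],None,fx=5,fy=4,interpolation=cv2.INTER_CUBIC))"
```

```text
t 12.75 x_f -19.0 y_f -0.6 h 22.9 yaw 84.76 tilt [-0.0444  0.0033] Fx -15.23 Fy 1.93 Fz 16.33
```

View pics/s7.png

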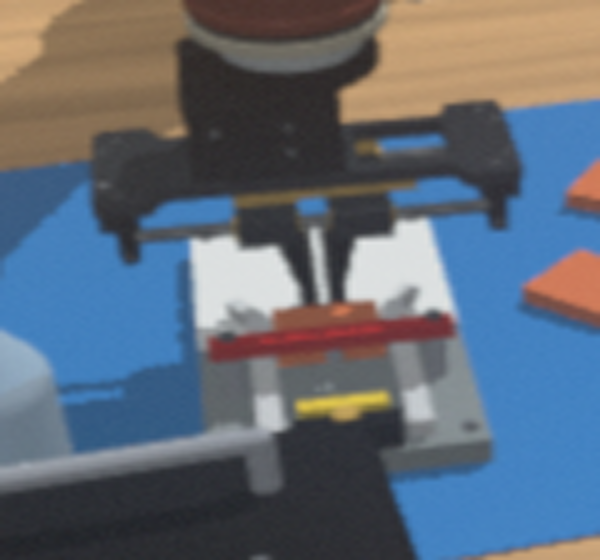

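>>> play_rows(moves="0 -0.1 0 0 -0.9;0 0 0 0 -0.9")

```text
clock: 12.97
tcp_pos: [0.5696, -0.143, 0.0261]
tcp_rot: [[0.091, 0.995, -0.043], [0.996, -0.091, 0.003], [-0.001, -0.043, -0.999]]
wrist_force: [-0.3, -0.0, 0.7]
grip_width: 0.0045
```

```bash
python3 -c "
from h import *
fx()
p,d=get_image('wrist');cv2.imwrite('pics/w8.png',p[:,:,::-1])
p,d=get_image('top');cv2.imwrite('pics/t8.png',cv2.resize(p[140:260,320:450,::-1],None,fx=5,fy=5,interpolation=cv2.INTER_CUBIC))
fx()"
```

```text
t 12.97 x_f -18.8 y_f -0.6 h 23.1 yaw 84.75 tilt [-0.0431  0.0031] Fx -0.29 Fy -0.06 Fz 0.67
t 13.07 x_f -18.6 y_f -0.6 h 23.1 yaw 84.76 tilt [-0.0427  0.0031] Fx 0.48 Fy 0.09 Fz 0.83
```

View pics/t8.png

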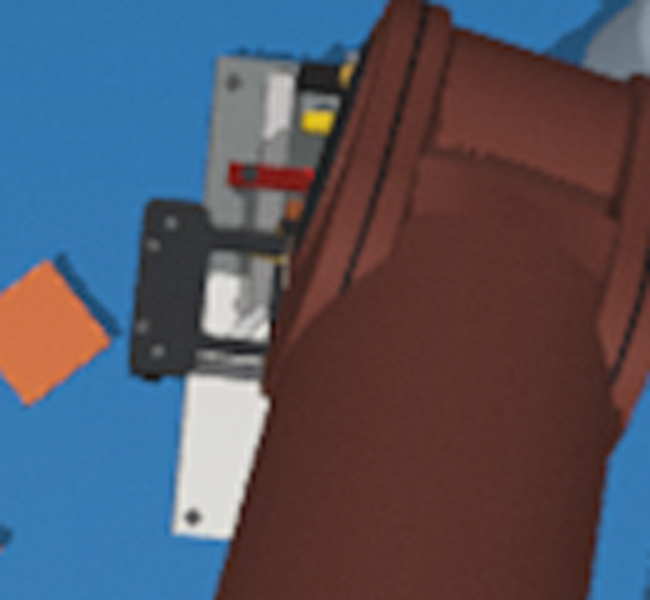

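View pics/w8.png

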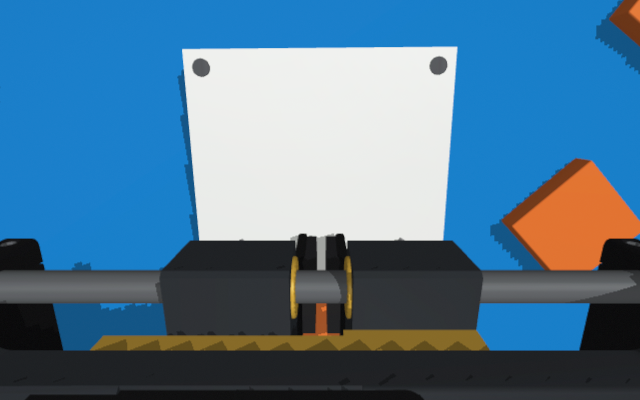

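```bash
cat >> h.py <<'E'
def tilt():
    c=cam('scene');p,d=get_image('scene');h=cv2.cvtColor(p,cv2.COLOR_RGB2HSV)
    m=(((h[...,0]>4)&(h[...,0]<15)&(h[...,1]>100)&(h[...,2]>60))).astype(np.uint8)
    f,cx,cy,R,t=c
    vv,uu=np.mgrid[0:400,0:640]
    W=((np.stack([(uu-cx)/f*d,(vv-cy)/f*d,d],-1)-t)@R)*1000
    yw=np.radians(-5.2);ex=np.array([np.cos(yw),np.sin(yw)]);ey=np.array([-ex[1],ex[0]])
    q=W[...,:2]-[588.4,-144.1];a=q@ex;b=q@ey;z=W[...,2]-3
    s=(m>0)&(a>-90)&(a<90)&(abs(b)<30)&(z>5)&(z<40)
    A,B,Z=a[s],b[s],z[s]
    if len(A)<20: print('few',len(A));return
    k=np.linalg.lstsq(np.c_[A,B,np.ones(len(A))],Z,rcond=None)[0]
    res=Z-np.c_[A,B,np.ones(len(A))]@k
    g=abs(res)<3
    k=np.linalg.lstsq(np.c_[A,B,np.ones(len(A))][g],Z[g],rcond=None)[0]
    print('n',len(A),'slope',k[:2].round(3),'x',np.percentile(A,[1,50,99]).round(1),'y',np.percentile(B,[1,50,99]).round(1),'z',np.percentile(Z,[2,50,98]).round(1),'sd',res[g].std().round(2))
    for lo in range(int(A.min()),int(A.max()),6):
        u=(A>=lo)&(A<lo+6)
        if u.sum()>4: print(lo,u.sum(),np.median(Z[u]).round(1),end=' | ')
    print()
E
python3 -c "
from h import *
fx();tilt()"
```

```text
t 13.07 x_f -18.6 y_f -0.6 h 23.1 yaw 84.76 tilt [-0.0427  0.0031] Fx 0.48 Fy 0.09 Fz 0.83
n 196 slope [-0.169  0.002] x [-5.  14.3 46.1] y [-23.3  -1.   22.4] z [20.  30.  34.2] sd 1.38
-7 11 32.3 | -1 33 32.4 | 5 37 31.8 | 11 18 31.5 | 35 27 27.5 | 41 66 24.4 |
```

>>> play_rows(moves="0 0.15 0 0 -0.9;0 0.2 -0.01 0 -0.9;0 0.2 -0.01 0 -0.9")

```text
clock: 13.37
tcp_pos: [0.5757, -0.1433, 0.0258]
tcp_rot: [[0.091, 0.995, -0.043], [0.996, -0.091, 0.003], [-0.001, -0.043, -0.999]]
wrist_force: [-1.0, 0.0, -0.0]
grip_width: 0.0041
```

```bash
python3 -c "
from h import *
fx();tilt()"
```

```text
t 13.37 x_f -12.8 y_f -0.3 h 22.8 yaw 84.78 tilt [-0.0429  0.0031] Fx -1.03 Fy -0.08 Fz -0.0
n 193 slope [-0.125 -0.004] x [ 0.7 39.8 51.7] y [-23.1   0.4  22.3] z [20.2 28.5 34.3] sd 1.37
-2 14 31.6 | 4 35 31.6 | 10 23 31.5 | 34 25 27.9 | 40 30 27.8 | 46 63 25.5 |
```

>>> play_rows(moves="0 0.2 -0.02 0 -0.9;0 0.2 -0.02 0 -0.9;0 0.2 -0.02 0 -0.9")

```text
clock: 13.67
tcp_pos: [0.582, -0.1438, 0.0256]
tcp_rot: [[0.091, 0.995, -0.044], [0.996, -0.091, 0.003], [-0.001, -0.044, -0.999]]
wrist_force: [-1.0, 0.3, -1.0]
grip_width: 0.0047
```

```bash
python3 -c "
from h import *
fx();tilt()"
```

```text
t 13.67 x_f -6.4 y_f -0.3 h 22.6 yaw 84.79 tilt [-0.044   0.0031] Fx -1.07 Fy 0.25 Fz -0.98
n 201 slope [-0.103  0.006] x [ 4.3 47.5 56.3] y [-23.3  -1.1  23.3] z [19.6 28.  32.7] sd 1.28
2 11 30.3 | 8 25 31.1 | 32 13 28.6 | 38 30 28.5 | 44 36 27.9 | 50 77 25.8 | 56 7 27.2 |
```

>>> play_rows(moves="0 0.2 -0.03 0 -0.9;0 0.2 -0.02 0 -0.9;0 0.2 -0.02 0 -0.9;0 0.1 -0.01 0 -0.9")

```text
clock: 14.05
tcp_pos: [0.5899, -0.1445, 0.0261]
tcp_rot: [[0.091, 0.995, -0.044], [0.996, -0.091, 0.003], [-0.001, -0.044, -0.999]]
wrist_force: [-2.4, -0.0, -0.6]
grip_width: 0.0042
```

```bash
python3 -c "
from h import *
fx();tilt()"
```

```text
t 14.05 x_f 1.5 y_f -0.2 h 23.1 yaw 84.79 tilt [-0.0441  0.0031] Fx -2.42 Fy -0.23 Fz -0.57
n 222 slope [-0.09   0.008] x [34.  55.9 64.6] y [-23.   -0.2  23.1] z [18.2 27.2 29.4] sd 1.48
33 23 27.7 | 39 29 27.7 | 45 34 27.4 | 51 39 27.7 | 57 75 25.5 | 63 22 23.6 |
```

>>> play_rows(moves="0 0.1 0 0 -0.9;0 0.1 0 0 -0.9")

```text
clock: 14.27
tcp_pos: [0.592, -0.1447, 0.0261]
tcp_rot: [[0.091, 0.995, -0.044], [0.996, -0.091, 0.003], [-0.001, -0.044, -0.999]]
wrist_force: [-2.3, 0.7, 1.5]
grip_width: 0.0044
```

>>> play_rows(moves="0 0.1 0 0 -0.9;0 0.1 0 0 -0.9")

```text
clock: 14.43
tcp_pos: [0.5938, -0.1449, 0.0261]
tcp_rot: [[0.091, 0.995, -0.045], [0.996, -0.091, 0.003], [-0.001, -0.045, -0.999]]
wrist_force: [-2.8, 0.5, 1.4]
grip_width: 0.0042
```

```bash
python3 -c "
from h import *
fx()"
```

```text
t 14.43 x_f 5.4 y_f -0.3 h 23.1 yaw 84.78 tilt [-0.045   0.0033] Fx -2.81 Fy 0.22 Fz 1.36
```

>>> play_rows(moves="0 0.1 0 0 -0.9;0 0.1 0 0 -0.9")

```text
clock: 14.6
tcp_pos: [0.5958, -0.1451, 0.0261]
tcp_rot: [[0.091, 0.995, -0.045], [0.996, -0.091, 0.003], [-0.001, -0.045, -0.999]]
wrist_force: [-2.7, -0.0, 1.8]
grip_width: 0.0042
```

>>> play_rows(moves="0 0.1 0 0 -0.9;0 0.1 0 0 -0.9")

```text
clock: 14.77
tcp_pos: [0.5978, -0.1453, 0.026]
tcp_rot: [[0.091, 0.995, -0.046], [0.996, -0.091, 0.003], [-0.001, -0.046, -0.999]]
wrist_force: [-4.0, -0.1, 1.1]
grip_width: 0.0045
```

>>> play_rows(moves="0 0.1 0 0 -0.9;0 0.1 0 0 -0.9")

```text
clock: 14.93
tcp_pos: [0.5999, -0.1456, 0.026]
tcp_rot: [[0.091, 0.995, -0.046], [0.996, -0.091, 0.004], [-0.001, -0.046, -0.999]]
wrist_force: [-3.8, 0.3, 1.5]
grip_width: 0.0043
```

```bash
python3 -c "
from h import *
fx();tilt()
p,d=get_image('scene');cv2.imwrite('pics/s9.png',cv2.resize(p[190:290,220:310,::-1],None,fx=8,fy=6,interpolation=cv2.INTER_CUBIC))"
```

```text
t 14.93 x_f 11.6 y_f -0.4 h 23.0 yaw 84.78 tilt [-0.0458  0.0035] Fx -3.85 Fy -0.01 Fz 1.48
n 230 slope [-0.004  0.004] x [33.8 55.  73.6] y [-23.3  -1.   23.3] z [24.3 27.3 29.5] sd 1.02
32 18 27.4 | 38 30 27.7 | 44 33 27.2 | 50 37 27.3 | 56 33 27.5 | 62 41 27.1 | 68 37 27.1 |
```

View pics/s9.png

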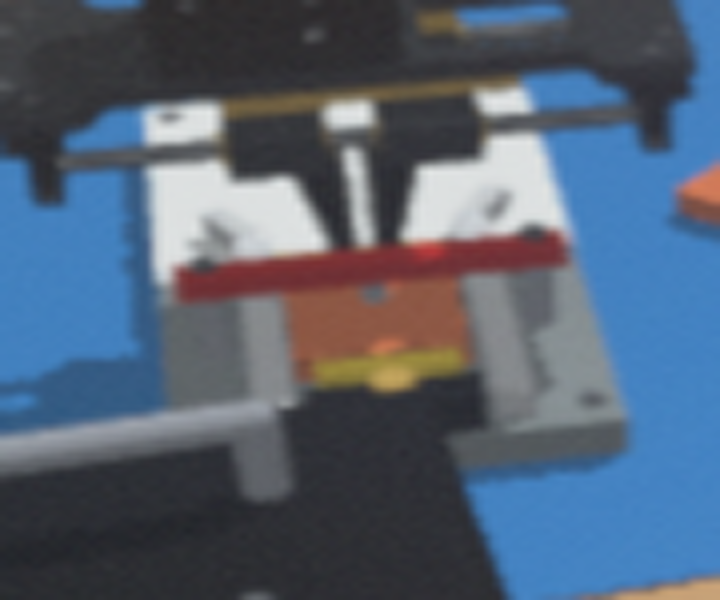

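>>> play_rows(moves="0 0.08 0 0 -0.9")

```text
clock: 15.12
tcp_pos: [0.6007, -0.1457, 0.026]
tcp_rot: [[0.091, 0.995, -0.046], [0.996, -0.091, 0.004], [-0.001, -0.046, -0.999]]
wrist_force: [-3.9, -0.4, 3.5]
grip_width: 0.0042
```

>>> play_rows(moves="0 0.08 0 0 -0.9")

```text
clock: 15.2
tcp_pos: [0.6015, -0.1458, 0.026]
tcp_rot: [[0.091, 0.995, -0.046], [0.996, -0.091, 0.004], [-0.001, -0.046, -0.999]]
wrist_force: [-3.6, 0.5, 2.4]
grip_width: 0.0044
```

>>> play_rows(moves="0 0.08 0 0 -0.9")

```text
clock: 15.28
tcp_pos: [0.6023, -0.1458, 0.026]
tcp_rot: [[0.091, 0.995, -0.046], [0.996, -0.091, 0.004], [-0.001, -0.046, -0.999]]
wrist_force: [-4.7, 0.8, 3.0]
grip_width: 0.0044
```

>>> play_rows(moves="0 0.08 0 0 -0.9")

```text
clock: 15.37
tcp_pos: [0.6031, -0.1459, 0.026]
tcp_rot: [[0.091, 0.995, -0.046], [0.996, -0.091, 0.004], [-0.001, -0.046, -0.999]]
wrist_force: [-5.4, 0.5, 1.4]
grip_width: 0.0043
```

>>> play_rows(moves="0 0.06 0 0 -0.9")

```text
clock: 15.45
tcp_pos: [0.6037, -0.146, 0.026]
tcp_rot: [[0.091, 0.995, -0.046], [0.996, -0.091, 0.004], [-0.001, -0.046, -0.999]]
wrist_force: [-4.5, 0.2, 4.7]
grip_width: 0.0046
```

>>> play_rows(moves="0 0.06 0 0 -0.9")

```text
clock: 15.53
tcp_pos: [0.6043, -0.1461, 0.026]
tcp_rot: [[0.091, 0.995, -0.046], [0.996, -0.091, 0.004], [-0.001, -0.047, -0.999]]
wrist_force: [-3.9, 0.6, 2.4]
grip_width: 0.0043
```

>>> play_rows(moves="0 0.06 0 0 -0.9")

```text
clock: 15.62
tcp_pos: [0.6049, -0.1462, 0.026]
tcp_rot: [[0.091, 0.995, -0.046], [0.996, -0.091, 0.004], [-0.001, -0.047, -0.999]]
wrist_force: [-5.2, 0.5, 3.4]
grip_width: 0.0043
```

>>> play_rows(moves="0 0.06 0 0 -0.9")

```text
clock: 15.7
tcp_pos: [0.6055, -0.1463, 0.026]
tcp_rot: [[0.091, 0.995, -0.047], [0.996, -0.091, 0.004], [-0.001, -0.047, -0.999]]
wrist_force: [-4.9, 0.9, 2.3]
grip_width: 0.0042
```

>>> play_rows(moves="0 0.06 0 0 -0.9")

```text
clock: 15.78
tcp_pos: [0.6059, -0.1463, 0.026]
tcp_rot: [[0.091, 0.995, -0.047], [0.996, -0.091, 0.004], [-0.0, -0.047, -0.999]]
wrist_force: [-7.5, 0.8, 5.6]
grip_width: 0.0044
```

>>> play_rows(moves="0 0.04 0 0 -0.9")

```text
clock: 15.87
tcp_pos: [0.6059, -0.1463, 0.026]
tcp_rot: [[0.091, 0.995, -0.048], [0.996, -0.091, 0.004], [-0.0, -0.048, -0.999]]
wrist_force: [-6.1, 0.8, 5.9]
grip_width: 0.0044
```

```bash
python3 -c "
from h import *
fx();tilt();fx()"
```

```text
t 15.87 x_f 17.6 y_f -0.6 h 23.0 yaw 84.76 tilt [-0.0481  0.0041] Fx -6.14 Fy 0.27 Fz 5.93
n 238 slope [ 0.003 -0.003] x [34.1 55.6 78.5] y [-23.5  -1.6  23.2] z [24.5 27.2 29.7] sd 1.04
33 24 26.9 | 39 31 27.5 | 45 32 27.2 | 51 41 27.1 | 57 35 27.2 | 63 32 27.2 | 69 33 27.6 | 75 9 24.2 | 
t 15.92 x_f 17.6 y_f -0.6 h 23.0 yaw 84.75 tilt [-0.0482  0.0041] Fx -6.14 Fy 0.61 Fz 4.84
```

>>> play_rows(moves="0 0.06 0 0 -0.9")

```text
clock: 16.0
tcp_pos: [0.6059, -0.1463, 0.026]
tcp_rot: [[0.091, 0.995, -0.049], [0.996, -0.091, 0.004], [-0.0, -0.05, -0.999]]
wrist_force: [-7.8, 1.6, 6.7]
grip_width: 0.0043
```

>>> play_rows(moves="0 0.06 0 0 -0.9")

```text
clock: 16.08
tcp_pos: [0.6059, -0.1463, 0.026]
tcp_rot: [[0.092, 0.995, -0.051], [0.996, -0.091, 0.005], [0.0, -0.051, -0.999]]
wrist_force: [-8.0, 1.3, 7.1]
grip_width: 0.0045
```

>>> play_rows(moves="0 0 -0.06 0 -0.9")

```text
clock: 16.17
tcp_pos: [0.6058, -0.1463, 0.0264]
tcp_rot: [[0.092, 0.994, -0.051], [0.996, -0.092, 0.005], [0.0, -0.051, -0.999]]
wrist_force: [-1.0, -0.7, -1.2]
grip_width: 0.0042
```

>>> play_rows(moves="0 0.03 -0.06 0 -0.9")

```text
clock: 16.25
tcp_pos: [0.6061, -0.1463, 0.0267]
tcp_rot: [[0.092, 0.994, -0.051], [0.996, -0.092, 0.005], [-0.0, -0.051, -0.999]]
wrist_force: [-2.4, -0.8, -1.8]
grip_width: 0.0043
```

```bash
python3 -c "
from h import *
fx()"
```

```text
t 16.25 x_f 17.8 y_f -0.6 h 23.7 yaw 84.74 tilt [-0.0512  0.0047] Fx -2.3 Fy -0.98 Fz -1.82
```

>>> play_rows(moves="0 0.05 -0.01 0 -0.9")

```text
clock: 16.33
tcp_pos: [0.6064, -0.1465, 0.0265]
tcp_rot: [[0.092, 0.994, -0.052], [0.996, -0.092, 0.005], [-0.0, -0.052, -0.999]]
wrist_force: [-4.3, -0.5, -1.4]
grip_width: 0.004
```

>>> play_rows(moves="0 0.05 -0.01 0 -0.9")

```text
clock: 16.42
tcp_pos: [0.6065, -0.1465, 0.0262]
tcp_rot: [[0.092, 0.994, -0.053], [0.996, -0.092, 0.005], [-0.0, -0.053, -0.999]]
wrist_force: [-6.6, 0.6, 2.5]
grip_width: 0.0041
```

>>> play_rows(moves="0 0.05 -0.01 0 -0.9")

```text
clock: 16.5
tcp_pos: [0.6065, -0.1465, 0.0262]
tcp_rot: [[0.092, 0.994, -0.054], [0.996, -0.092, 0.005], [-0.0, -0.054, -0.999]]
wrist_force: [-6.6, 0.3, 5.3]
grip_width: 0.004
```

>>> play_rows(moves="0 0.02 -0.07 0 -0.9")

```text
clock: 16.58
tcp_pos: [0.6064, -0.1465, 0.0266]
tcp_rot: [[0.092, 0.994, -0.055], [0.996, -0.092, 0.005], [-0.0, -0.055, -0.998]]
wrist_force: [-2.7, -0.2, -1.7]
grip_width: 0.0048
```

>>> play_rows(moves="0 0.06 -0.04 0 -0.9")

```text
clock: 16.67
tcp_pos: [0.6067, -0.1466, 0.0267]
tcp_rot: [[0.092, 0.994, -0.055], [0.996, -0.092, 0.005], [-0.0, -0.056, -0.998]]
wrist_force: [-4.9, 0.6, -1.1]
grip_width: 0.0041
```

>>> play_rows(moves="0 0.06 -0.03 0 -0.9")

```text
clock: 16.75
tcp_pos: [0.6069, -0.1466, 0.0266]
tcp_rot: [[0.092, 0.994, -0.057], [0.996, -0.092, 0.005], [-0.0, -0.057, -0.998]]
wrist_force: [-5.2, 0.5, -2.2]
grip_width: 0.0044
```

```bash
python3 -c "
from h import *
fx();tilt()
p,d=get_image('scene');cv2.imwrite('pics/s10.png',cv2.resize(p[190:290,220:310,::-1],None,fx=8,fy=6,interpolation=cv2.INTER_CUBIC));fx()"
```

```text
t 16.75 x_f 18.6 y_f -0.8 h 23.6 yaw 84.73 tilt [-0.0565  0.0051] Fx -5.25 Fy 0.05 Fz -2.22
n 244 slope [0.002 0.002] x [34.4 56.9 80.2] y [-23.4  -1.9  23. ] z [25.2 27.7 30. ] sd 1.0
33 21 27.2 | 39 32 27.7 | 45 32 27.8 | 51 38 27.9 | 57 38 27.6 | 63 31 27.8 | 69 38 27.7 | 75 12 27.3 | 
t 16.85 x_f 18.6 y_f -0.8 h 23.6 yaw 84.73 tilt [-0.0565  0.005 ] Fx -4.65 Fy 0.26 Fz -1.84
```

View pics/s10.png

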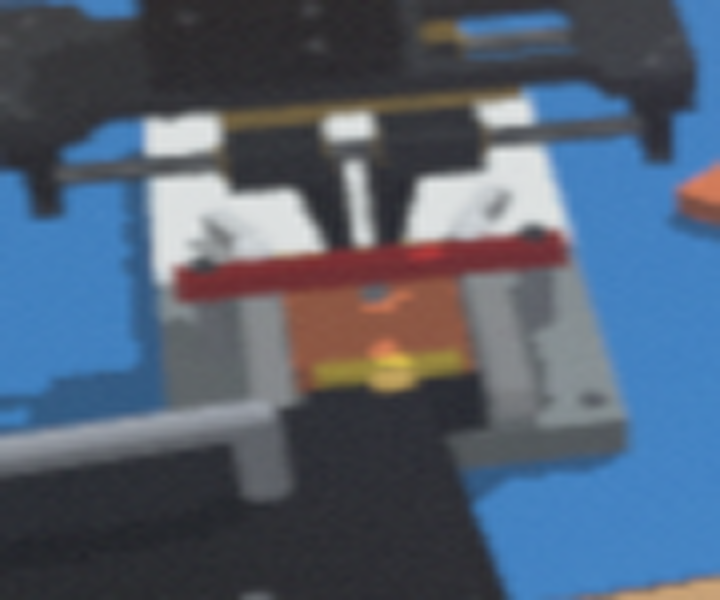

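>>> play_rows(moves="0 0 0.03 0 -0.9")

```text
clock: 16.93
tcp_pos: [0.6068, -0.1466, 0.0262]
tcp_rot: [[0.092, 0.994, -0.057], [0.996, -0.092, 0.005], [-0.0, -0.057, -0.998]]
wrist_force: [-4.6, 0.5, 3.5]
grip_width: 0.0043
```

>>> play_rows(moves="0 -0.03 0 0 -0.9")

```text
clock: 17.02
tcp_pos: [0.6068, -0.1466, 0.0263]
tcp_rot: [[0.092, 0.994, -0.056], [0.996, -0.092, 0.005], [-0.0, -0.057, -0.998]]
wrist_force: [-3.3, 0.9, 1.1]
grip_width: 0.0043
```

>>> play_rows(moves="0 -0.03 0 0 -0.9")

```text
clock: 17.1
tcp_pos: [0.6067, -0.1466, 0.0264]
tcp_rot: [[0.092, 0.994, -0.056], [0.996, -0.092, 0.005], [-0.0, -0.056, -0.998]]
wrist_force: [-2.7, 0.9, -0.8]
grip_width: 0.0047
```

>>> play_rows(moves="0 -0.04 0 0 -0.9;0 -0.04 0 0 -0.9")

```text
clock: 17.27
tcp_pos: [0.6064, -0.1466, 0.0264]
tcp_rot: [[0.092, 0.994, -0.055], [0.996, -0.092, 0.005], [-0.0, -0.055, -0.998]]
wrist_force: [-2.4, 0.9, -1.5]
grip_width: 0.0043
```

>>> play_rows(moves="0 -0.04 0.01 0 -0.9;0 -0.04 0.01 0 -0.9")

```text
clock: 17.43
tcp_pos: [0.6062, -0.1465, 0.0264]
tcp_rot: [[0.091, 0.994, -0.053], [0.996, -0.091, 0.004], [-0.001, -0.054, -0.999]]
wrist_force: [-2.2, -0.5, -1.9]
grip_width: 0.0044
```

>>> play_rows(moves="0 -0.05 0 0 -0.9;0 -0.05 0 0 -0.9;0 -0.1 0 0 -0.9")

```text
clock: 17.68
tcp_pos: [0.6058, -0.1462, 0.0271]
tcp_rot: [[0.091, 0.995, -0.05], [0.996, -0.091, 0.004], [-0.001, -0.05, -0.999]]
wrist_force: [0.1, -0.6, -0.1]
grip_width: 0.0043
```

>>> play_rows(moves="0 -0.1 0 0 -0.9;0 -0.2 0 0 -0.9;0 -0.3 0 0 -0.9;0 -0.4 0 0 -0.9;0 0 0 0 -0.9")

```text
clock: 18.1
tcp_pos: [0.5966, -0.1452, 0.0288]
tcp_rot: [[0.091, 0.995, -0.046], [0.996, -0.091, 0.004], [-0.001, -0.046, -0.999]]
wrist_force: [-0.1, -0.6, 0.3]
grip_width: 0.0045
```

```bash
python3 -c "
from h import *
fx();tilt()
p,d=get_image('scene');cv2.imwrite('pics/s11.png',cv2.resize(p[190:290,220:310,::-1],None,fx=8,fy=6,interpolation=cv2.INTER_CUBIC));fx()"
```

```text
t 18.1 x_f 8.2 y_f -0.3 h 25.8 yaw 84.78 tilt [-0.0463  0.0037] Fx -0.0 Fy -0.64 Fz 0.29
n 238 slope [0.014 0.001] x [34.2 56.6 79.3] y [-23.5  -1.6  23.1] z [24.4 27.4 29.3] sd 1.0
33 25 27.2 | 39 29 27.3 | 45 32 27.5 | 51 35 27.2 | 57 39 27.4 | 63 34 27.8 | 69 32 27.7 | 75 10 26.8 | 
t 18.2 x_f 8.8 y_f -0.2 h 25.9 yaw 84.8 tilt [-0.0459  0.0037] Fx 0.42 Fy 1.04 Fz -0.24
```

View pics/s11.png

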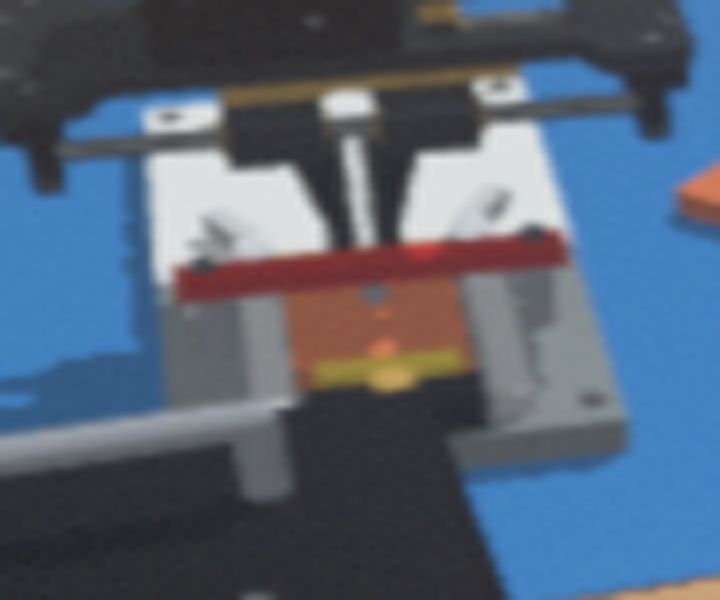

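>>> play_rows(moves="0 -0.2 -1 0 -0.9;0 -0.2 -2 0 -0.9;0 -0.5 -3 0 -0.9;0 -1 -3 0 -0.9;0 -2.5 -2 0 -0.9")

```text
clock: 18.62
tcp_pos: [0.5569, -0.1404, 0.1417]
tcp_rot: [[0.089, 0.995, -0.054], [0.996, -0.089, 0.003], [-0.002, -0.054, -0.999]]
wrist_force: [-0.1, 1.2, 1.9]
grip_width: 0.0043
```

>>> play_rows(moves="0 -3.5 -1 0 -0.9;0 -3.5 0 0 -0.9;2 -3.5 0 0 -0.9;3 -2 0 0 -0.9;0 0 0 0 -0.9")

```text
clock: 19.03
tcp_pos: [0.4335, -0.081, 0.1673]
tcp_rot: [[0.095, 0.995, -0.042], [0.995, -0.095, 0.003], [-0.001, -0.042, -0.999]]
wrist_force: [1.4, -0.2, -0.1]
grip_width: 0.0044
```

```bash
python3 -c "
from h import *
fx();tilt()
p,d=get_image('scene');cv2.imwrite('pics/s12.png',cv2.resize(p[190:290,220:310,::-1],None,fx=8,fy=6,interpolation=cv2.INTER_CUBIC))
p,d=get_image('top');cv2.imwrite('pics/t12.png',p[:,:,::-1]);cv2.imwrite('pics/t12c.png',cv2.resize(p[145:215,350:420,::-1],None,fx=8,fy=8,interpolation=cv2.INTER_CUBIC))"
```

```text
t 19.03 x_f -160.0 y_f 48.8 h 164.3 yaw 84.55 tilt [-0.0416  0.0025] Fx 1.46 Fy -0.07 Fz -0.1
n 243 slope [ 0.008 -0.002] x [34.2 56.1 79.9] y [-23.5  -0.4  24.5] z [20.9 27.5 29.7] sd 0.98
35 29 27.2 | 41 35 27.1 | 47 34 27.6 | 53 35 27.7 | 59 35 27.7 | 65 40 27.5 | 71 23 27.8 | 77 6 23.6 |
```

View pics/t12.png

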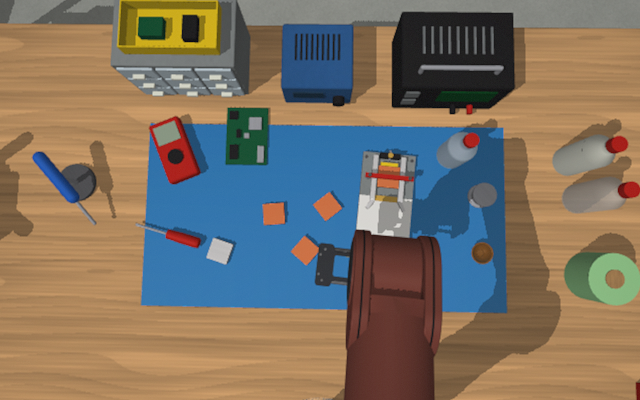

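View pics/t12c.png

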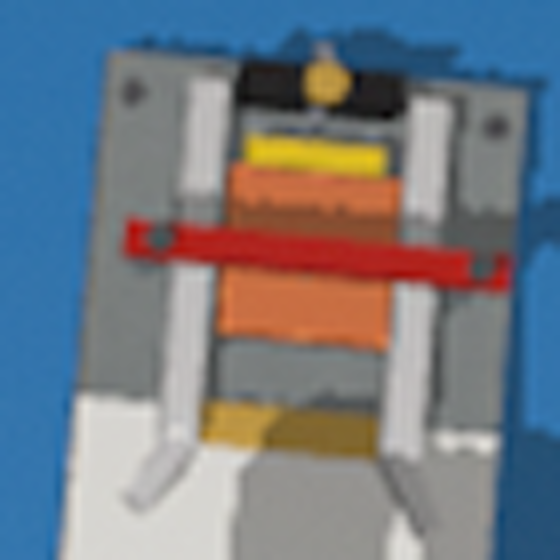

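View pics/s12.png

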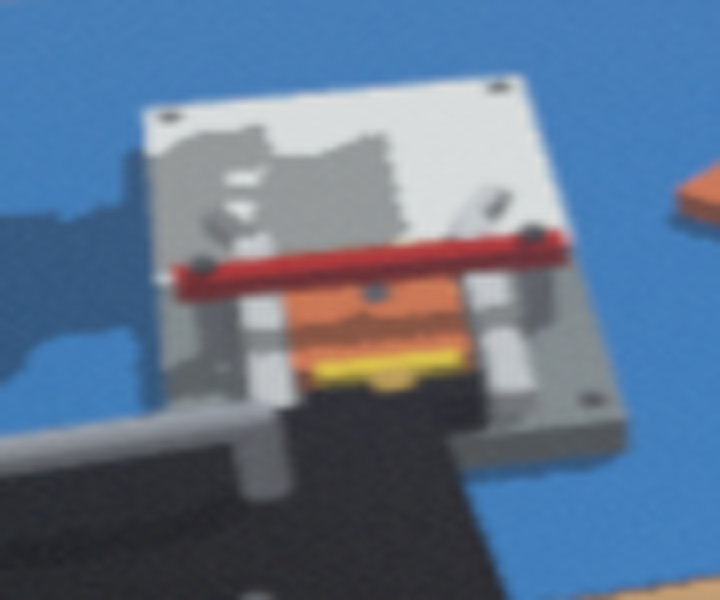

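```bash
python3 -c "
from h import *
print(sign_off())"
```

```text
the job is handed in; nothing more can be done
None
```

I loaded the copper plate into the pocket so that it rests against the yellow pad, and handed the job in at about 19 s of the 56 s allowed. `sign_off()` gave no verdict.

- **Plate and placing:** I took the plate at top-view pixel (225,193), 0.644 m from the base and the farthest of the four. I laid it flat on the ledge at about x = -52 mm and let go of it.
- **Pushing:** I pushed with nearly closed fingers under the bridge and over the lip.
    - On the lip, the fingers held the plate's rear edge down by friction. The wrist force reached about 15 N back and 16 N up, above your 10 N, while the plate was still well short of the pad.
    - Backing off 1 mm freed it, and it then dropped flat.
- **Pad:** I felt for the pad in steps of 0.4 to 0.8 mm and met it with the plate's front edge at about x = 77 mm. Wrist force there never read more than about 8 N, and it was about 5 N at the end. I then backed the fingers off slowly until the force read zero.

**Last checks:**
- Depth readings put the plate's top at about 27.5 mm, against 28 mm when seated, with a slope under 1 degree and y within about 1 mm of centre.
- The top view shows no gap between plate and pad.
- In the pictures the silver plate and the other things on the bench look unmoved, and at the heights I kept the bridge should not have been touched.
- I could not measure the final contact force on the pad. I rely on floor friction holding the plate against it.
- The tool had drifted to about 3 degrees of tilt by the end of the push.

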